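# Close an adjustable board holder whose clamp screw may be left- or right-handed

### The job

Clamp the green circuit board in its holder: loosen the tommy-bar screw on the grey carriage, slide the carriage up until the board sits snug and square between both jaws, then turn the screw back tight. Nobody knows whether this screw has a left- or right-hand thread, so find by gently trying which way it gives, and never force the bar or squeeze the board hard. Leave the bottle, the tape roll and the screwdriver beside it where they are.

Things in the scene. Friction and masses are not known exactly. Their poses are not given: they have to be found in the camera images.
- board_holder: fixed holder: two aluminium rails (30 mm wide, 390 mm long) and a steel gib strip, screwed to the bench. Origin: on the bench under its middle. y axis along the rails, from the carriage towards the fixed jaw; x across, z up. Board rests at z = 36 mm. The end plate behind the carriage spans y = -200 to -208 mm, 31 mm high
- fixed_jaw (a point): middle of the fixed jaw's face (200 mm wide, at y = +160 mm of the holder, 38 mm above the bench); axes as the holder's. A 2.5 mm lip overhangs the board's edge, 62 mm high in all
- carriage: grey sliding carriage on the rails: 150 mm across (x; 167 mm with its side guides), 105 mm long (y), top 66 mm above the bench. Origin: middle of its jaw face at rail height, 30 mm above the bench; axes as the holder's. It slides only along the holder's y, +y closes; loose it takes 4 to 8 N to slide, locked it does not move
- sliding_jaw (a point): middle of the carriage's jaw face, 38 mm above the bench, with the same lip; axes as the holder's
- push_pad (a point): middle of the black rubber pad (110 x 18 mm) on the carriage's rear face, 50 mm above the bench; push it towards +y of the holder here with closed fingers; the pad is the carriage's rearmost face
- clamp_screw (a joint): turn of the screw and bar, rad, counter-clockwise from above positive, 0 = tight as found. Its hand varies: one way it is tight already and gives under 0.1 rad at 15 N; the other way it breaks loose at 4 N on the end ball (6 N at 42 mm from the axis), turns easily to a stop at 1.2 rad and stays where left. Carriage locked below 0.3 rad, free beyond 0.5; tighten by turning back until it stops
- tommy_bar: steel bar through the screw's head (10 mm thick, 120 mm between the centres of its 17 mm black end balls), level, 86.5 mm above the bench, 20 mm above the carriage's top. Origin: on the screw's axis, 45 mm behind the jaw face. x axis along the bar; tight, it lies along the holder's x. The head is 26 mm wide, its top 97 mm above the bench. Bears at most 45 N; never rises
- bar_end_near (a point): centre of the ball at the bar's -x end (the robot's side when tight)
- bar_end_far (a point): centre of the ball at the bar's +x end (the far side when tight)
- pcb_panel: green populated circuit board, 162 x 262 mm, 2 mm thick, parts on it up to 24 mm high; lies loose on the rests between the jaws, its x axis along -y of the holder (its 162 mm span the jaws). Origin: in plan at its middle, 4 mm under the board's underside. Squeeze it with less than 45 N; 8 to 20 N makes it snug
- flux_bottle: white bottle with a red nozzle, 36 mm across, 108 mm tall, stands on the far side of the carriage; origin under its middle
- tape_pcb: yellow tape roll lying flat, 66 mm across, 18 mm high, behind the end plate; origin under its middle
- driver: red hand screwdriver, 190 mm long, 26 mm thick, lies behind the tape roll; origin under its middle

How it is judged:
By the outcome, as a careful person would: the job done as asked, in the order asked, and still so for the second after the job is handed in, with the robot touching nothing.
It also fails if it takes over 64 s, if anything falls off the work surface, if the arm or the gripper's body presses on something with over 40 N, if the wrist force passes 120 N, or if a joint passes its speed limit or range.

### The arm

A 6-joint arm with a two-finger parallel gripper is mounted at the origin on a cart in front of the work surface, level with it; the furniture and walls round the work are solid. World frame = base frame: x ahead of the robot, y to its left, z up, the work surface at z = 0. Lengths are in m, angles in rad, forces in N, time in s.
With the tool pointing down it reaches from about 0.3 to 0.75 m from the base axis. Payload 8.5 kg.
Tool frame: the origin (TCP) lies midway between the tips of the shut fingers; the grasp point (between the pads) lies 19 mm behind it; z points along the fingers, y is the line along which they close (so a half turn about z gives the same grasp; the last joint's range is limited). The gripper opens to 88 mm and grips with 3 to 60 N. Pads are 18 mm wide; open, the fingers measure 123 mm over their backs; the gripper's body (75 mm by 187 mm) begins 45 mm behind the grasp point.
Start: joints at [1.066, 0.381, 1.297, -0, 1.464, -0.215], TCP at [0.157, 0.527, 0.205] pointing down, gripper open.
Joint ranges: [-3.11, 3.11], [-0.89, 2.33], [0.22, 2.48], [-1.42, 4.56], [0.17, 2.85], [-2.88, 2.88]. Speed limits (rad/s): [2.39, 2.39, 3.14, 3.14, 3.14, 3.14].

### API

Orientations are given as a 3x3 rotation matrix whose columns are the frame's x, y, z axes.
In Python, from plant import ctrl, effector, optics, job gives the robot as it stands. Calls block until the motion is done:
- ctrl.move_to(position, orientation): joint-space move of the TCP to a pose.
- ctrl.move_l(position, attitude=None, speed=0.15): straight line of the TCP; attitude=None keeps the orientation; speed is the mean speed in m/s.
- ctrl.movej(angles): joint-space move.
- effector.set_gripper(opening): finger opening in m; the grip force is fixed at half the most; returns when the fingers have stopped.
- ctrl.wait(seconds).
- ctrl.inverse_kinematics(position, orientation): joint angles nearest the present ones, or None.
- ctrl.observe(): the state.
- optics.capture(name): name is "side" or "top"; returns a dict with "pixels" (480x640x3 uint8, red, green, blue), "vertical_fov" (degrees; the focal length in pixels is half the picture's height over the tangent of half this angle, whatever the lens; pixels are square), "cx", "cy" (the principal point, pixels), "k1" (the pictures are not rectified: a ray, as slopes to the right and down, at radius r is drawn at 1 + k1 r^2 times it, then the intrinsics apply), "origin" and "rotation" of the camera in the world. Camera axes: x right, y down, z forward; pixel columns grow to the right and rows downward; lengths in m; the calibration is good to about 2 mm. A picture is of the moment at which its call begins. There is no depth.
A pose or a line that the arm cannot do raises ctrl.PlanningError and nothing moves.
- job.finish_job(): hands the job in; it is judged then, once.
The state is a dict: "clock": time; "joint_pos": joint angles; "qd": joint speeds; "effort": joint torques, N m; "tcp_pos": TCP position; "ee_rot": TCP orientation; "force": force on the tool from outside, world axes, zero at the start; "ft_torque": the same for the moment, N m; "width": finger opening in m; "gripper_force": force on a finger pad.
Only numpy, scipy, OpenCV 4.12 (cv2) and the standard library are available. Lean on these libraries where they do the work, as an engineer would, in place of code of your own. Each camera call takes 0.05 s, during which the arm holds its last target. There are 200 camera calls.

## Working session

There is one attempt and no reset: what is moved stays moved. The work goes in short steps, each a Python script; the robot and the scene stay as the last script left them, time stands still between calls to the robot, and variables do not carry over. Pictures are saved under pics/ and viewed, at most 10 in all, crops included, and the job is handed in when it is done.

```bash
ls; mkdir -p pics; cat > h.py <<'E'
import numpy as np, cv2
from plant import ctrl, effector, optics, job
def cap(n):
    c=optics.capture(n); np.savez('cam_'+n+'.npz',**{k:np.array(v) for k,v in c.items()}); return c
def load(n): return dict(np.load('cam_'+n+'.npz'))
def fpx(c): return 240/np.tan(np.radians(float(c['vertical_fov']))/2)
def ray(c,u,v):
    f=fpx(c); K=np.array([[f,0,c['cx']],[0,f,c['cy']],[0,0,1.]],float)
    p=cv2.undistortPoints(np.array([[[u,v]]],float),K,np.array([float(c['k1']),0,0,0]))[0,0]
    d=np.array(c['rotation'])@np.array([p[0],p[1],1]); return np.array(c['origin'],float),d
def onz(c,u,v,z):
    o,d=ray(c,u,v); return o+d*(z-o[2])/d[2]
def proj(c,P):
    q=np.array(c['rotation']).T@(np.array(P,float)-c['origin']); s=q[:2]/q[2]; s=s*(1+float(c['k1'])*(s@s))
    return fpx(c)*s+[float(c['cx']),float(c['cy'])]
E
python3 - <<'E'
from h import *
for n in('top','side'):
    c=cap(n); cv2.imwrite(f'pics/{n}0.png',c['pixels'][:,:,::-1]); print(n,{k:v for k,v in c.items() if k!='pixels'})
print(ctrl.observe()['clock'])
E
```

```text
pics
top {'vertical_fov': 46.553442065187554, 'cx': 319.35878358477294, 'cy': 232.8322064336156, 'k1': -0.14647371666542372, 'origin': array([0.31745635, 0.05048828, 1.28644788]), 'rotation': array([[ 0.01266396, -0.98609486,  0.16570018],
       [-0.99956143, -0.01692067, -0.02430286],
       [ 0.02676868, -0.16531974, -0.98587668]])}
side {'vertical_fov': 52.35728189282392, 'cx': 314.1946032979334, 'cy': 248.73144584125248, 'k1': -0.0326790490710302, 'origin': array([ 0.37251163, -0.90734332,  0.64346098]), 'rotation': array([[ 0.98689949, -0.08429401,  0.13756422],
       [-0.16129536, -0.49629794,  0.85303702],
       [-0.00363307, -0.86405027, -0.50339242]])}
0.1
```

View pics/top0.png

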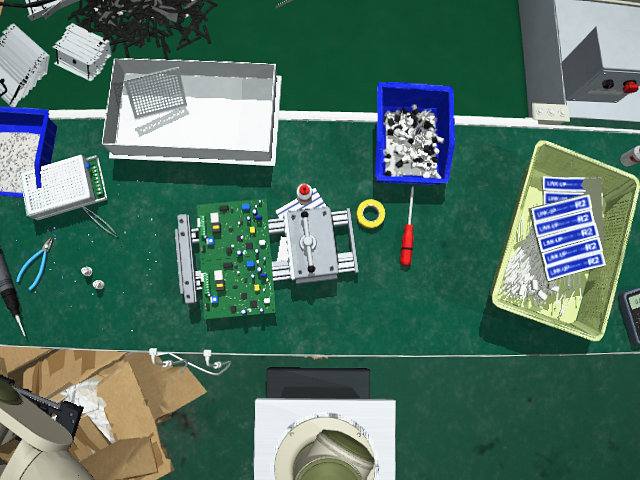

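View pics/side0.png

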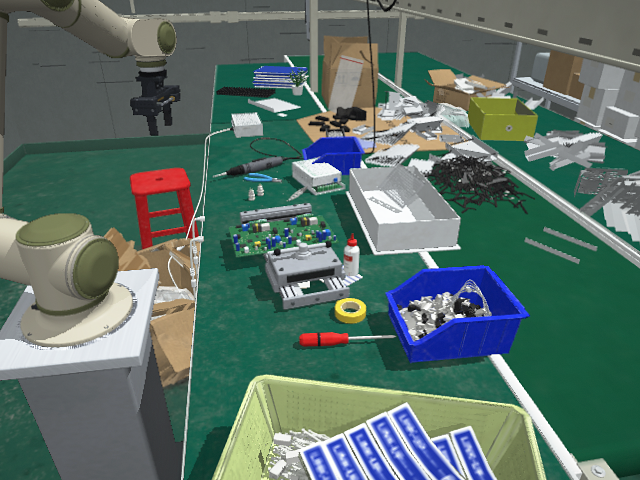

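The top view shows the holder at about (175–355, 180–325), with the fixed jaw left at x≈187, the board at (237,258), the carriage at (308,243), bar balls at about (304,213) and (311,270), bottle at (305,192), tape at (371,214) and driver at (406,240). The side view shows the same layout, with the bar at about (305,257).

```bash
python3 - <<'E'
from h import *
c=load('top'); im=c['pixels'][170:330,165:365,::-1]; cv2.imwrite('pics/top_c.png',cv2.resize(im,None,fx=4,fy=3.75 if 0 else 3.7,interpolation=cv2.INTER_CUBIC) if 0 else cv2.resize(im,(750,600),interpolation=cv2.INTER_CUBIC))
c=load('side'); im=c['pixels'][195:320,215:375,::-1]; cv2.imwrite('pics/side_c.png',cv2.resize(im,(768,600),interpolation=cv2.INTER_CUBIC))
E
```

```text
(no output)
```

View pics/top_c.png

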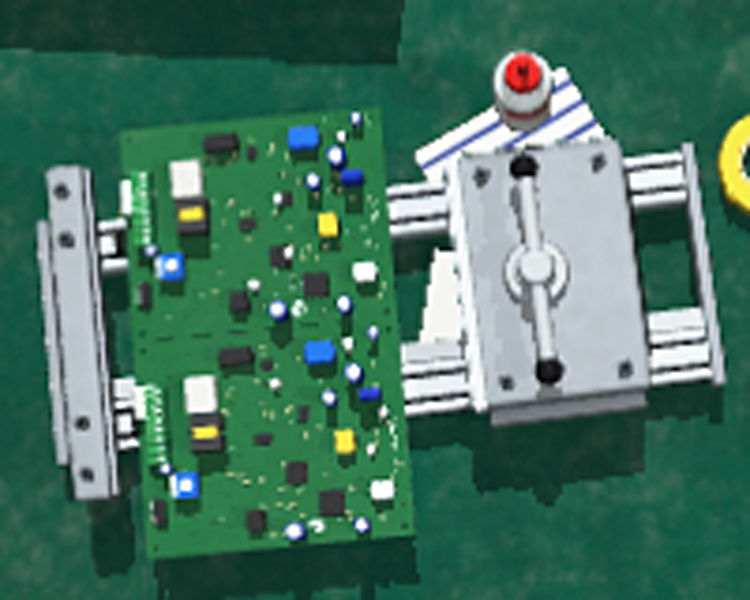

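View pics/side_c.png

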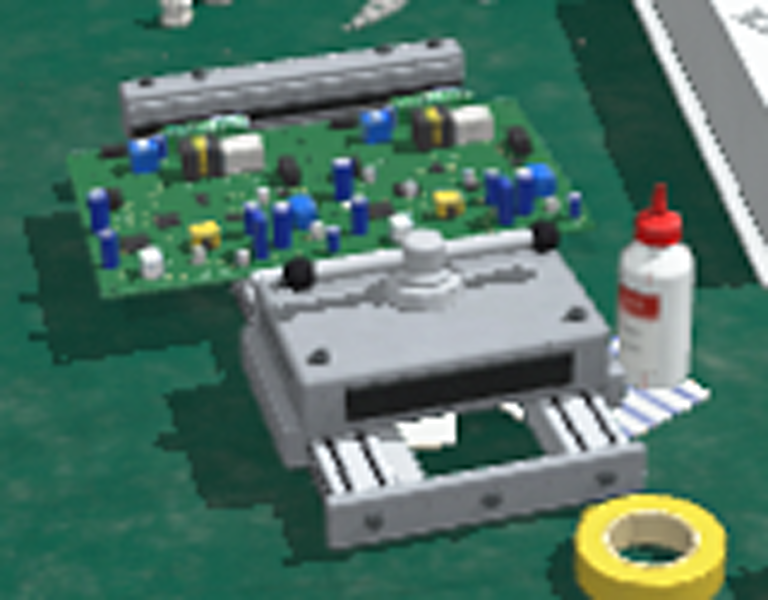

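Crops: ball centres are at top px (304.7,214.3) and (311.4,268.9). The push pad is visible on the rear face and the board is slightly askew. Next I compute world positions.

```bash
python3 - <<'E'
from h import *
np.set_printoptions(precision=4,suppress=True)
t,s=load('top'),load('side')
T=lambda x,y:(165+x/3.75-.37,170+y/3.75-.37); S=lambda x,y:(215+x/4.8-.4,195+y/4.8-.4)
def tri(a,b):
    o1,d1=ray(t,*a);o2,d2=ray(s,*b)
    k=np.linalg.lstsq(np.c_[d1,-d2],o2-o1,rcond=None)[0]; p,q=o1+k[0]*d1,o2+k[1]*d2
    return (p+q)/2,np.linalg.norm(p-q)
# dark ball centroids
def cen(c,guess,r=7):
    u,v=map(int,np.round(guess)); g=c['pixels'].max(2)[v-r:v+r+1,u-r:u+r+1]
    n,l,st,ce=cv2.connectedComponentsWithStats((g<70).astype(np.uint8))
    i=1+np.argmax(st[1:,4]); return ce[i]+[u-r,v-r],st[i,4]
fa,na=cen(t,T(524,166)),cen(t,T(549,371)); fb,nb=cen(s,S(544,235)),cen(s,S(299,273)); print(fa,na,fb,nb)
F,N=onz(t,*fa[0],.0865),onz(t,*na[0],.0865)
print('far',F,tri(fa[0],fb[0]),onz(s,*fb[0],.0865));print('near',N,tri(na[0],nb[0]),onz(s,*nb[0],.0865))
d=F-N; print('len',np.linalg.norm(d),'yaw',np.degrees(np.arctan2(d[1],d[0])),'mid',(F+N)/2)
print('jaw top edge (z62)',onz(t,*T(90,168),.062),onz(t,*T(115,497),.062))
print('board',[onz(t,*T(*p),.038) for p in((120,131),(381,107),(415,535),(150,557))])
print('endplate back z31',onz(t,*T(693,143),.031),onz(t,*T(723,381),.031))
print('carr top corners z66',[onz(t,*T(*p),.066) for p in((464,154),(619,138),(646,402),(489,410))])
print('bottle',onz(t,*T(522,70),.1)); print('tape',onz(t,371,214,.018))
print('head',onz(t,*T(536,267),.097))
E
```

```text
(array([304.0909, 213.9697]), np.int32(33)) (array([310.925, 268.525]), np.int32(40)) (array([328.1471, 243.7647]), np.int32(34)) (array([276.5   , 251.9211]), np.int32(38))
far [0.5605 0.0549 0.0865] (array([0.5605, 0.0549, 0.0857]), np.float64(0.00027935928621519826)) [0.5601 0.0535 0.0865]
near [0.4407 0.0381 0.0865] (array([0.44  , 0.0381, 0.0857]), np.float64(0.0015996172089099093)) [0.4391 0.0366 0.0865]
len 0.12098019268848684 yaw 7.98208556033521 mid [0.5006 0.0465 0.0865]
jaw top edge (z62) [0.5601 0.3141 0.062 ] [0.3648 0.2899 0.062 ]
board [array([0.5882, 0.302 , 0.038 ]), array([0.6058, 0.1425, 0.038 ]), array([0.3467, 0.1153, 0.038 ]), array([0.3307, 0.2723, 0.038 ])]
endplate back z31 [ 0.5882 -0.049   0.031 ] [ 0.4418 -0.0678  0.031 ]
carr top corners z66 [array([0.5715, 0.0902, 0.066 ]), array([ 0.5829, -0.002 ,  0.066 ]), array([ 0.4254, -0.0193,  0.066 ]), array([0.4193, 0.0724, 0.066 ])]
bottle [0.615  0.0565 0.1   ]
tape [ 0.5772 -0.1005  0.018 ]
head [0.4994 0.0464 0.097 ]
```

Geometry checks out: bar length is 121 mm (120 expected), triangulated height is 86 mm, holder yaw is about 7.4°, and about 54 mm of travel remains. Next I straddle the bar's near arm and try both directions gently.

```bash
cat >> h.py <<'E'
PSI=np.radians(7.5); A=np.array([.5003,.0465,0]); R0=.042
def Rz(a): c,s=np.cos(a),np.sin(a); return np.array([[c,-s,0],[s,c,0],[0,0,1.]])
EX,EY=Rz(PSI)[:,0],Rz(PSI)[:,1]
def down(yaw):  # tool y at world angle yaw, z down
    y=np.array([np.cos(yaw),np.sin(yaw),0]); z=np.array([0,0,-1.]); return np.c_[np.cross(y,z),y,z]
def best(p,yaw):
    o=[]
    for k in(0,np.pi,):
        q=ctrl.inverse_kinematics(p,down(yaw+k))
        if q is not None:o.append((abs(q[5]),k,np.round(q,2)))
    return min(o,key=lambda a:a[0])
def arc(phi,A,flip,z=.0765): # pose straddling near arm with bar at phi
    return A+R0*(Rz(phi)@-EX)+[0,0,z], down(PSI+np.pi/2+phi+flip)
def tang(phi): return Rz(phi)@-EY
def F(): return np.array(ctrl.observe()['force'])
def sweep(p0,p1,A,flip,fmax,base,d=.025,speed=.03):
    """step bar angle p0->p1; stop if tangential resistance > fmax; returns (phi, log)"""
    sg=np.sign(p1-p0); log=[]; phi=p0
    while sg*(p1-phi)>1e-6:
        phi=phi+sg*min(d,abs(p1-phi)); p,R=arc(phi,A,flip); ctrl.move_l(p,R,speed)
        f=F()-base; r=-sg*f@tang(phi); log.append((round(phi,3),round(r,1),round(float(np.linalg.norm(f)),1)))
        if r>fmax or np.linalg.norm(f)>fmax+8: break
    return phi,log
E
python3 - <<'E'
from h import *
for ph in(-.9,0,.9):
    p,_=arc(ph,A,0); print(ph,best(p,PSI+np.pi/2+ph))
print('push',best(A-EY*.075+[0,0,.046],PSI),best(A+[0,0,.046],PSI))
p,R=arc(0,A,0); flip=best(p,PSI+np.pi/2)[1]; p,R=arc(0,A,flip)
effector.set_gripper(.024)
ctrl.move_to(p+[0,0,.06],R); b0=F(); ctrl.move_l(p,R,.1); base=F(); print('descend',b0,base,ctrl.observe()['clock'],flip,ctrl.observe()['width'])
if np.linalg.norm(base-b0)<3:
    phi,log=sweep(0,.4,A,flip,9,base); print('ccw',phi,log,ctrl.observe()['clock'])
E
```

```text
-0.9 (np.float64(0.8913537089503345), 0, array([-0.09,  0.4 ,  1.69, -0.  ,  1.05, -0.89]))
0 (np.float64(1.2710729678968118), 3.141592653589793, array([-0.17,  0.38,  1.74, -0.  ,  1.03,  1.27]))
0.9 (np.float64(0.3138481491958629), 3.141592653589793, array([-0.23,  0.4 ,  1.69, -0.  ,  1.05,  0.31]))
push (np.float64(0.4175470568048718), 0, array([-0.29,  0.49,  1.64, -0.  ,  1.01, -0.42])) (np.float64(0.27425853574380854), 0, array([-0.14,  0.48,  1.66, -0.  ,  1.  , -0.27]))
descend [0.00875103 0.51965416 0.18254658] [ 0.07780526 -0.19124331  0.03395019] 3.95 3.141592653589793 0.023820106829028367
ccw 0.4 [(np.float64(0.025), np.float64(-0.3), 0.7), (np.float64(0.05), np.float64(0.8), 1.4), (np.float64(0.075), np.float64(0.1), 0.2), (np.float64(0.1), np.float64(-0.4), 0.8), (np.float64(0.125), np.float64(0.4), 1.0), (np.float64(0.15), np.float64(0.1), 0.4), (np.float64(0.175), np.float64(1.0), 1.3), (np.float64(0.2), np.float64(-0.2), 0.6), (np.float64(0.225), np.float64(-0.2), 0.7), (np.float64(0.25), np.float64(1.0), 1.0), (np.float64(0.275), np.float64(0.6), 0.7), (np.float64(0.3), np.float64(-0.2), 1.1), (np.float64(0.325), np.float64(0.7), 0.9), (np.float64(0.35), np.float64(0.3), 0.4), (np.float64(0.375), np.float64(1.6), 1.7), (np.float64(0.4), np.float64(0.0), 0.2)] 7.95
```

```bash
python3 - <<'E'
from h import *
o=ctrl.observe(); print(o['tcp_pos'],o['ee_rot'],o['clock'])
a=[cap(n) for n in('top','side')]
ims=[cv2.resize(a[0]['pixels'][190:300,250:370,::-1],(400,367),interpolation=cv2.INTER_CUBIC),cv2.resize(a[1]['pixels'][210:320,235:355,::-1],(400,367),interpolation=cv2.INTER_CUBIC)]
cv2.imwrite('pics/c1.png',np.hstack(ims))
E
```

```text
[0.46407222 0.02524426 0.07649513] [[ 8.62894493e-01  5.05384105e-01 -1.16253489e-05]
 [ 5.05384105e-01 -8.62894493e-01  9.39840978e-06]
 [-5.28164261e-06 -1.39851026e-05 -1.00000000e+00]] 7.95
```

View pics/c1.png

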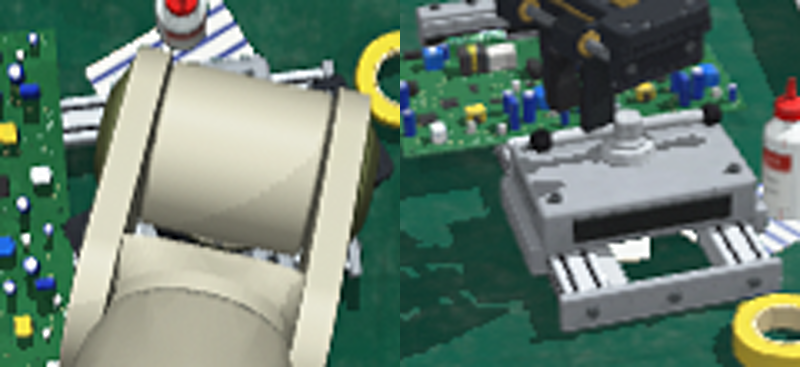

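```bash
python3 - <<'E'
from h import *
np.set_printoptions(precision=3,suppress=True)
s=load('side'); o=ctrl.observe(); p=np.array(o['tcp_pos']); R=np.array(o['ee_rot'])
for k in(-.0295,-.012,0,.012,.0295): 
    u=proj(s,p+R[:,1]*k); print(k,p+R[:,1]*k,u,(u-[235,210])*3.333+[400,0])
cv2.imwrite('pics/c2.png',cv2.resize(s['pixels'][205:275,250:350,::-1],(800,560),interpolation=cv2.INTER_CUBIC))
E
```

```text
-0.0295 [0.449 0.051 0.076] [280.483 252.216] [551.596 140.707]
-0.012 [0.458 0.036 0.076] [285.074 255.244] [566.896 150.797]
0 [0.464 0.025 0.076] [288.279 257.357] [577.578 157.841]
0.012 [0.47  0.015 0.076] [291.531 259.501] [588.418 164.988]
0.0295 [ 0.479 -0.     0.076] [296.361 262.686] [604.516 175.602]
```

View pics/c2.png

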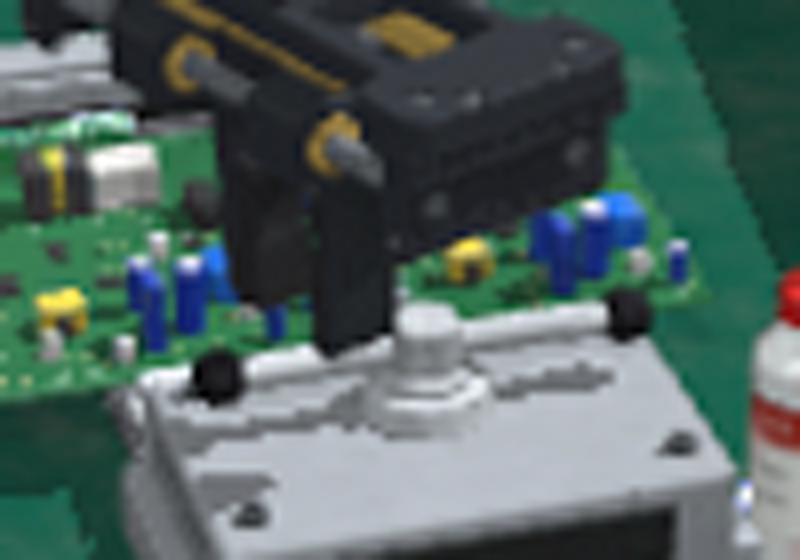

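The side view shows the bar has not moved. The fingertips appear at px ≈(292,249), while the reported TCP projects to (288,257), so the tips sit about 25 mm higher than assumed and passed over the bar. I'll check the tip position with the fingers part-open and shut.

```bash
python3 - <<'E'
from h import *
np.set_printoptions(precision=3,suppress=True)
p,R=arc(0,A,np.pi); ctrl.move_l(p+[0,0,.05],R,.15)
im=[]
for w in(.024,0):
    effector.set_gripper(w); s=cap('side'); o=ctrl.observe(); P=np.array(o['tcp_pos']); u=proj(s,P)
    print(o['width'],P,u,'grasp pt',proj(s,P+[0,0,.019]),'body',proj(s,P+[0,0,.064]))
    a=cv2.resize(s['pixels'][190:270,255:325,::-1],(400,457),interpolation=cv2.INTER_CUBIC)
    for dz in(0,.019): 
        q=(proj(s,P+[0,0,dz])-[255,190]+.5)*5.714; cv2.drawMarker(a,tuple(int(x) for x in q),(0,0,255) if dz==0 else (0,255,255),cv2.MARKER_CROSS,14,1)
    im.append(a)
cv2.imwrite('pics/c3.png',np.hstack(im)); print(ctrl.observe()['clock'])
E
```

```text
0.02400395830475731 [0.458 0.041 0.126] [284.281 234.878] grasp pt [283.984 227.278] body [283.26  208.729]
0.0005201457637864554 [0.459 0.041 0.127] [284.369 234.612] grasp pt [284.073 227.008] body [283.351 208.451]
9.4167
```

View pics/c3.png

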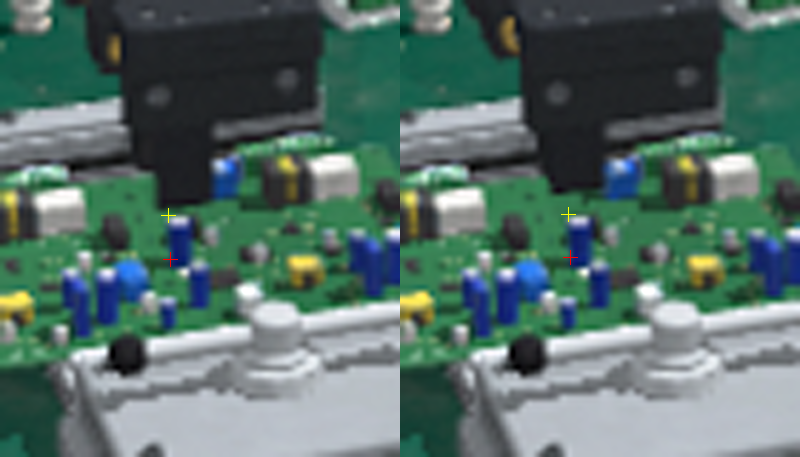

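```bash
python3 - <<'E'
from h import *
np.set_printoptions(precision=4,suppress=True)
t,s=load('top'),load('side'); print(t['origin'],s['origin'],s['rotation'][2],s['vertical_fov'])
P=np.array([.157,.527,.205]); a=-.215
for dz in(0,.064,.2): print(dz,proj(t,P+[0,0,dz]),proj(s,P+[0,0,dz]))
print('base plate? origin',proj(t,[0,0,0]),proj(s,[0,0,0]), 'z.4', proj(t,[0,0,.3]))
T=cv2.imread('pics/top0.png')[340:480,0:140]; S=cv2.imread('pics/side0.png')[60:160,110:210]
T=cv2.resize(T,(400,400),interpolation=cv2.INTER_CUBIC);S=cv2.resize(S,(400,400),interpolation=cv2.INTER_CUBIC)
for dz,c in((0,(0,0,255)),(.064,(0,255,255))):
  cv2.drawMarker(T,tuple(int(x) for x in (proj(t,P+[0,0,dz])-[0,340])*400/140),c,0,16,1)
  cv2.drawMarker(S,tuple(int(x) for x in (proj(s,P+[0,0,dz])-[110,60])*4),c,0,16,1)
cv2.imwrite('pics/c4.png',np.hstack([T,S]))
E
```

```text
[0.3175 0.0505 1.2864] [ 0.3725 -0.9073  0.6435] [-0.0036 -0.8641 -0.5034] 52.35728189282392
0 [ 58.0047 402.3067] [162.2352 140.5982]
0.064 [ 43.4604 406.5702] [158.7493 118.7578]
0.2 [  6.5952 417.2034] [150.8833  69.0298]
base plate? origin [324.7135 467.6182] [ 77.5423 312.1311] z.4 [331.0187 510.3516]
```

View pics/c4.png

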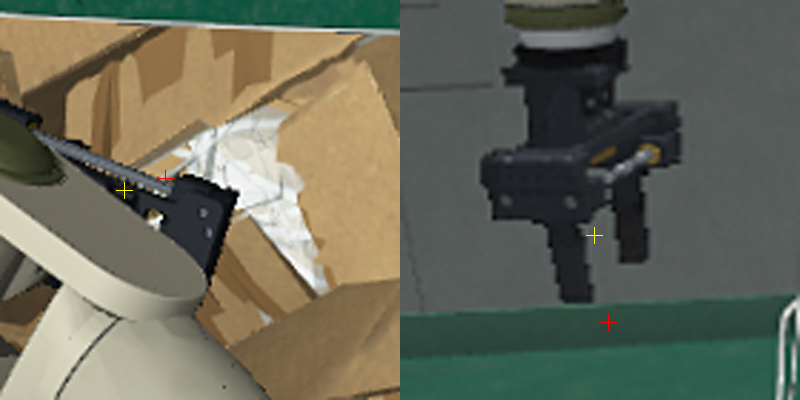

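Both views (start pose too) put the gripper about 30 mm above the reported TCP, and the horizontal position agrees. I'll measure this offset by touching down gently on the carriage top (66 mm) while straddling the bar.

```bash
python3 - <<'E'
from h import *
np.set_printoptions(precision=3,suppress=True)
effector.set_gripper(.028)
p,R=arc(0,A,np.pi,.070); ctrl.move_l(p,R,.15); b=F(); z=.070; log=[]
while z>.028:
    z-=.0015; p[2]=z; ctrl.move_l(p,R,.03); f=F()-b; log.append((round(z,4),round(f[2],1)))
    if np.linalg.norm(f)>4: break
o=ctrl.observe(); print(log,f,o['tcp_pos'],o['clock'])
p[2]=z+.008; ctrl.move_l(p,R,.05); print(F()-b)
c=cap('side'); cv2.imwrite('pics/c5.png',cv2.resize(c['pixels'][205:275,250:350,::-1],(800,560),interpolation=cv2.INTER_CUBIC))
E
```

```text
[(0.0685, np.float64(1.4)), (0.067, np.float64(1.0)), (0.0655, np.float64(0.5)), (0.064, np.float64(1.1)), (0.0625, np.float64(0.5)), (0.061, np.float64(0.5)), (0.0595, np.float64(0.7)), (0.058, np.float64(1.7)), (0.0565, np.float64(1.4)), (0.055, np.float64(1.0)), (0.0535, np.float64(0.7)), (0.052, np.float64(1.1)), (0.0505, np.float64(0.3)), (0.049, np.float64(1.6)), (0.0475, np.float64(0.5)), (0.046, np.float64(0.3)), (0.0445, np.float64(0.8)), (0.043, np.float64(0.8)), (0.0415, np.float64(0.6)), (0.04, np.float64(0.7)), (0.0385, np.float64(1.0)), (0.037, np.float64(0.5)), (0.0355, np.float64(0.9)), (0.034, np.float64(1.5)), (0.0325, np.float64(15.9))] [-3.923 -1.368 15.92 ] [0.459 0.041 0.034] 16.7667
[ 0.26  -0.741  0.849]
```

View pics/c5.png

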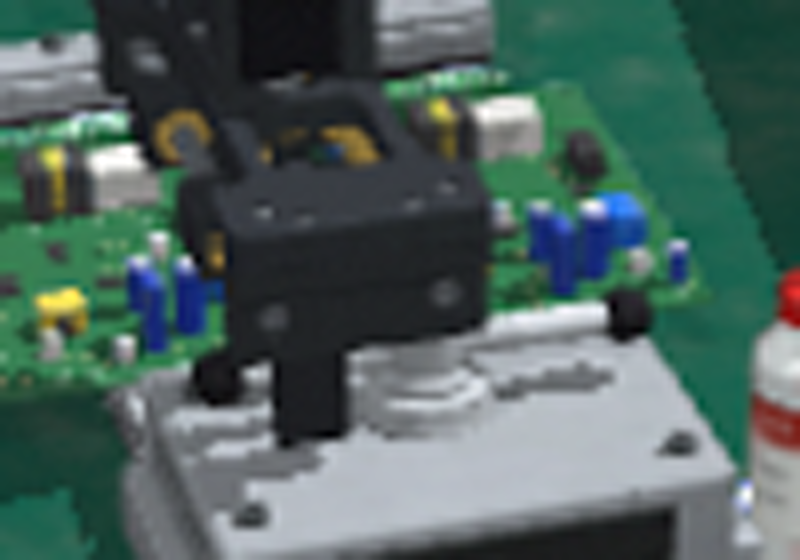

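Contact came at TCP z=0.034, so the true tip is 32 mm above the reported TCP. The picture shows the fingers straddling the bar, front finger at crop (310,440). Now the gentle direction test, at tip height 72 mm.

```bash
python3 - <<'E'
from h import *
import h
h.arc.__defaults__=(.0405,)
fl=np.pi
effector.set_gripper(.018); base=F()
a,log=sweep(0,.06,A,fl,9,base,.03,.04)
a,l2=sweep(a,.27,A,fl,9,base,.015,.04); print('ccw',log+l2,ctrl.observe()['clock'])
ok=a>.265
if ok: sg=1
else:
    sg=-1
    p,R=arc(-.04,A,fl); ctrl.move_l(p,R,.06); print('mid',F()-base)
    a,l=sweep(-.04,-.27,A,fl,9,base,.015,.04); print('cw',l,ctrl.observe()['clock']); ok=a<-.265
print('ok',ok,sg,ctrl.observe()['clock'])
if ok:
    a,l=sweep(a,sg*.9,A,fl,9,base,.07,.08); print(a,l)
print(ctrl.observe()['clock'])
E
sed -i 's/z=.0765/z=.0405/' h.py
```

```text
ccw [(np.float64(0.03), np.float64(-0.8), 1.4), (np.float64(0.06), np.float64(-0.1), 0.2), (np.float64(0.075), np.float64(0.5), 1.0), (np.float64(0.09), np.float64(-0.5), 0.8), (np.float64(0.105), np.float64(1.1), 1.7), (np.float64(0.12), np.float64(5.0), 5.2), (np.float64(0.135), np.float64(6.0), 6.3), (np.float64(0.15), np.float64(7.5), 8.0), (np.float64(0.165), np.float64(7.4), 7.8), (np.float64(0.18), np.float64(6.1), 6.8), (np.float64(0.195), np.float64(11.1), 12.0)] 20.2333
mid [0.16603152 0.62379358 0.11593878]
cw [(np.float64(-0.055), np.float64(0.6), 0.7), (np.float64(-0.07), np.float64(2.8), 2.9), (np.float64(-0.085), np.float64(3.9), 4.1), (np.float64(-0.1), np.float64(5.9), 6.1), (np.float64(-0.115), np.float64(6.5), 6.6), (np.float64(-0.13), np.float64(0.1), 1.1), (np.float64(-0.145), np.float64(0.4), 0.5), (np.float64(-0.16), np.float64(0.3), 0.7), (np.float64(-0.175), np.float64(0.6), 0.9), (np.float64(-0.19), np.float64(0.4), 1.2), (np.float64(-0.205), np.float64(2.2), 2.3), (np.float64(-0.22), np.float64(3.9), 4.0), (np.float64(-0.235), np.float64(5.1), 5.3), (np.float64(-0.25), np.float64(0.3), 0.6), (np.float64(-0.265), np.float64(0.2), 0.7), (np.float64(-0.27), np.float64(0.6), 0.7)] 24.6167
ok True -1 24.6167
-0.9 [(np.float64(-0.34), np.float64(-0.3), 0.4), (np.float64(-0.41), np.float64(0.6), 1.7), (np.float64(-0.48), np.float64(-0.3), 0.3), (np.float64(-0.55), np.float64(1.3), 2.2), (np.float64(-0.62), np.float64(-0.0), 0.9), (np.float64(-0.69), np.float64(0.6), 0.7), (np.float64(-0.76), np.float64(0.6), 1.2), (np.float64(-0.83), np.float64(0.9), 1.0), (np.float64(-0.9), np.float64(0.2), 0.3)]
26.8667
```

The screw loosens clockwise, breaking away at about 6.5 N. Now I push the carriage.

```bash
python3 - <<'E'
from h import *
p,R=arc(-.86,A,np.pi); ctrl.move_l(p,R,.08); ctrl.move_l(p+[0,0,.06],R,.25)
Rp=down(PSI); P=lambda d,z=.016: A-EY*(.086-d)+[0,0,z]
effector.set_gripper(0); ctrl.move_to(P(0,.09),Rp)
b0=F(); ctrl.move_l(P(0),Rp,.15); base=F(); print('desc',b0,base,ctrl.observe()['clock'])
d=0; log=[]; fr=[]
while np.linalg.norm(base-b0)<3 and d<.085:
    d+=.004 if d<.048 else .002 if d<.058 else .0007
    ctrl.move_l(P(d),Rp,.05); f=F()-base; r=-f@EY; log.append((round(d*1e3,1),round(float(r),1)))
    if .02<d<.05 and r>2: fr.append(r)
    if r>(np.median(fr) if fr else 6)+(11 if d>.055 else 8): break
    if ctrl.observe()['clock']>43: break
print(log,f,ctrl.observe()['tcp_pos'],ctrl.observe()['clock'])
E
```

```text
desc [ 0.37047569  0.23549486 -0.03282428] [ 0.09034673 -0.78349192 -0.60592973] 30.8333
[(4.0, -1.3), (8.0, -2.2), (12.0, -0.2), (16.0, 0.7), (20.0, 1.8), (24.0, 1.0), (28.0, 1.0), (32.0, 0.5), (36.0, 0.4), (40.0, 0.5), (44.0, 0.7), (48.0, 0.7), (50.0, 3.2), (52.0, 3.5), (54.0, 2.9), (56.0, 3.0), (58.0, 4.0), (58.7, 4.7), (59.4, 5.0), (60.1, 4.1), (60.8, 6.1), (61.5, 3.5), (62.2, 5.1), (62.9, 5.1), (63.6, 4.8), (64.3, 5.6), (65.0, 6.0), (65.7, 5.0), (66.4, 4.6), (67.1, 5.0), (67.8, 4.5), (68.5, 8.5), (69.2, 13.2), (69.9, 16.7), (70.6, 19.7)] [ -2.33353105 -20.18856232   0.10589905] [0.5026054  0.02831671 0.0160421 ] 39.5833
```

The jaw met the board at about d=68 mm. Total force is 20 N, of which about 5 N is friction, so the squeeze is about 14 N. Now I retract and tighten counter-clockwise.

```bash
python3 - <<'E'
from h import *
fl=np.pi
ctrl.move_l(A-EY*.035+[0,0,.016],None,.08); ctrl.move_l(A-EY*.035+[0,0,.08],None,.25)
A2=A+EY*.0535; p,R=arc(-.85,A2,fl)
effector.set_gripper(.034); ctrl.move_to(p+[0,0,.035],R); b=F(); ok=1
for dz in(.022,.016,.010,.004,0):
    ctrl.move_l(p+[0,0,dz],R,.05); f=F()-b
    if np.linalg.norm(f)>4: ok=0; print('contact',dz,f); break
print(ok,ctrl.observe()['clock'])
if ok:
    effector.set_gripper(.02); base=F(); print(base-b)
    a,l=sweep(-.85,-.35,A2,fl,6,base,.1,.08); print(l)
    if a>-.36:
        a,l=sweep(a,.0,A2,fl,10,base,.05,.06); print(l)
        a,l=sweep(a,.3,A2,fl,10,base,.02,.05); print(l)
print(ctrl.observe()['clock'])
E
```

```text
1 44.75
[ 0.49429857  0.68756909 -0.27012456]
[(np.float64(-0.75), np.float64(0.3), 1.3), (np.float64(-0.65), np.float64(0.8), 1.0), (np.float64(-0.55), np.float64(2.6), 2.6), (np.float64(-0.45), np.float64(1.8), 2.3), (np.float64(-0.35), np.float64(1.1), 1.3)]
[(np.float64(-0.3), np.float64(2.5), 3.2), (np.float64(-0.25), np.float64(4.4), 4.6), (np.float64(-0.2), np.float64(5.3), 5.7), (np.float64(-0.15), np.float64(5.0), 5.4), (np.float64(-0.1), np.float64(3.1), 3.7), (np.float64(-0.05), np.float64(-0.1), 0.6), (np.float64(-0.0), np.float64(3.4), 3.9)]
[(np.float64(0.02), np.float64(6.1), 6.5), (np.float64(0.04), np.float64(-0.2), 0.5), (np.float64(0.06), np.float64(-0.2), 1.4), (np.float64(0.08), np.float64(2.7), 2.8), (np.float64(0.1), np.float64(3.9), 4.2), (np.float64(0.12), np.float64(-0.3), 0.6), (np.float64(0.14), np.float64(0.9), 0.9), (np.float64(0.16), np.float64(3.6), 4.1), (np.float64(0.18), np.float64(8.3), 9.2), (np.float64(0.2), np.float64(12.2), 13.1)]
50.6583
```

```bash
python3 - <<'E'
from h import *
np.set_printoptions(precision=4,suppress=True)
A2=A+EY*.0535; p,R=arc(.08,A2,np.pi); ctrl.move_l(p,R,.06); ctrl.move_l(p+[0,0,.10],R,.25)
q=np.array(ctrl.observe()['joint_pos']); q[0]-=.7; q[1]-=.15; ctrl.movej(q)
t=cap('top'); s=cap('side')
cv2.imwrite('pics/c6.png',np.hstack([cv2.resize(t['pixels'][170:330,165:365,::-1],(430,344),interpolation=cv2.INTER_CUBIC),cv2.resize(s['pixels'][195:320,215:350,::-1],(370,344),interpolation=cv2.INTER_CUBIC)]))
cv2.imwrite('pics/t6.png',t['pixels'][:,:,::-1])
def cen(c,g,r=7):
    u,v=map(int,np.round(g)); w=c['pixels'].max(2)[v-r:v+r+1,u-r:u+r+1]
    n,l,st,ce=cv2.connectedComponentsWithStats((w<70).astype(np.uint8)); i=1+np.argmax(st[1:,4]); return ce[i]+[u-r,v-r],st[i,4]
z=np.array([0,0,.0865]); r=[]
for k in(1,-1):
    c,n=cen(t,proj(t,A2+z+EX*.06*k)); r.append(onz(t,*c,.0865)); print(c,n,r[-1])
d=r[0]-r[1]; print(np.linalg.norm(d),np.degrees(np.arctan2(d[1],d[0])),(r[0]+r[1])/2,ctrl.observe()['clock'])
E
```

```text
[278.     217.3235] 34 [0.552  0.1119 0.0865]
[287.1628 271.6047] 43 [0.4332 0.0893 0.0865]
0.12094936959431085 10.799253512849807 [0.4926 0.1006 0.0865] 52.775
```

View pics/c6.png

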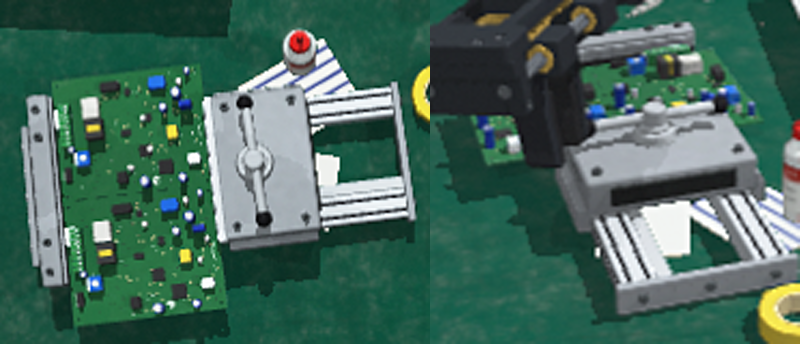

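The final picture shows the board snug between the fixed jaw and the carriage. The carriage travelled 54.7 mm, the bar is back 0.05 rad past its original angle, and the bottle and tape have not moved. The arm is clear, so I'm handing in.

```bash
python3 -c "
from h import *
print(F(),job.finish_job())"
```

```text
the job is handed in; nothing more can be done
[-0.41540793  0.27710262 -0.19059407] None
```

The job is handed in at about 53 s with the board clamped: the screw proved left-hand (it gave clockwise at about 6.5 N), the carriage slid 54.7 mm until the jaws held the board at roughly 14 N, and I turned the bar back counter-clockwise until it stopped at about 12 N; I never touched the bottle, tape roll or screwdriver.

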